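Clamp a skate runner in the cam fixture

TASK

Stand the loose skate runner in the clamp's channel, steel edge up and about centred on the sliding jaw, and let go of it with the jaw still open. Then crank the camshaft anticlockwise (seen from above) until the follower drops into the cam's flat and stays there by itself, so that the runner is clamped, and let go of the crank. Do not force the crank on against the stiff horn beyond the flat, which crushes the plastic holder, and leave the other things on the bench alone.

Things in the scene. Friction and masses are not known exactly. Their poses are not given: they have to be found in the camera images.
- fixture: Cam clamp fixed to the bench: grey base plate 165 x 265 x 8 mm. Origin on the vertical camshaft axis at bench level, z up, +y from the camshaft along the follower to the channel. Along y: cam, follower plate and bar (top 24 mm above the bench, guide blocks 28), sliding jaw, open channel, fixed jaw (bar 120 mm long in x, top 21 mm above the bench, face at y = 160 mm).
- channel (a point): Point on the channel's floor, 8 mm above the bench, where the centre of the runner's underside ends up once clamped (fixture x 0, y 146 mm); axes as the fixture's. The channel runs along x, open at the ends and above. Jaw open, it is 39 mm wide: from y = -25 to +14 mm here (middle -5.5). Its jaws are 13 mm high. Centre the runner to 20 mm along x, square to the channel.
- jaw: Sliding jaw: steel bar 70 mm (x) x 10 x 12 mm at the follower's end, sprung on it (1.8 N/mm). Origin at the middle of the face that meets the runner; +y towards the runner.
- follower: Aluminium plate 94 mm wide with a bar, sliding along the fixture's y. Origin on its flat face that bears on the cam, 17 mm above the bench. Its y from the fixture's origin: 14 mm with the jaw open; up to 32 on the cam's shoulder, then back to 29.5 with its face on the cam's flat (the dwell). Before the shoulder its spring drives the cam back if let go; past the flat, the horn lifts it again.
- crank: Crank on the camshaft, origin on its axis at bench level; its flat arm lies 28 to 37 mm above the bench and at first points between the fixture's -x and +y. The flat comes after 1.7 to 3.7 rad anticlockwise from above; the cam's timing under the crank differs each time (the crank's angle does not tell it): feel for it, or watch the follower.
- knob_grip (a point): Middle of the crank's knob: upright black cylinder, 22 mm wide, 38 to 74 mm above the bench, 65 mm from the axis, spinning freely. Resistance along its circle: about 1 N, rising to 3 to 5 N before the shoulder; then the cam pulls ahead by itself, by up to 4 N, for 0.4 rad into the flat; beyond it the crank resists at once, 6 N or more within 0.1 rad; over 9 N there crushes the holder. Let go within the flat, the cam settles by itself.
- holder: Loose skate runner, about 260 g: white plastic blade holder upside down, steel on top. Origin at the centre of its underside, z up, x along it. Foot rail 150 x 28 x 14 mm; beam 20 mm thick (y), 36 to 52 mm above the underside: grip it there at its middle, from above; steel 166 mm long, 4 mm thick, 52 to 72 mm up. Either way round will do.
- bottle: Bystander: white plastic bottle, 52 mm wide, 130 mm tall; origin at its underside.
- wheel: Bystander: spare grinding wheel, a flat ring 96 mm wide, 10 mm thick; origin at its underside.
- stone: Bystander: grey honing stone 100 x 26 x 14 mm; origin at its underside.
- screwdriver: Bystander: screwdriver lying on the bench; origin at its underside, x along it.
- wrench: Bystander: wrench lying on the bench; origin at its underside, x along it.
- brush: Bystander: brush lying on the bench; origin at its underside, x along it.
- dish: Bystander: small steel dish, 80 mm wide, 28 mm tall; origin at its underside.
Mind the look-alikes: they are no part of the job. What is shaped like the holder but black or pink is not meant.

How it is judged:
On the way:
1. the runner stands in the channel, let go, with the jaw still open (x of holder in the frame of channel between -0.02 and 0.02 m and y of holder in the frame of channel between -0.012 and 0.002 m and z of holder in the frame of channel between -0.003 and 0.003 m and angle between holder's own z axis and vertical below 0.08 rad and angle between the x axis of holder and the x axis of fixture, either way round below 0.12 rad and y of follower in the frame of fixture below 0.018 m and contact force between holder and the fingers below 0.2 N), for 0.2 s.
At the end, for the whole second after the job is handed in: The runner stands steel up in the channel (20 mm along it, 2 mm across, 3 mm high, square to 0.12 rad, tilt under 0.08 rad), the jaw presses it with over 6 N, and the follower rests in the cam's flat (its face 28 to 30.6 mm from the camshaft axis), all at rest (x of holder in the frame of channel between -0.02 and 0.02 m and y of holder in the frame of channel between -0.002 and 0.002 m and z of holder in the frame of channel between -0.003 and 0.003 m and angle between holder's own z axis and vertical below 0.08 rad and angle between the x axis of holder and the x axis of fixture, either way round below 0.12 rad and y of follower in the frame of fixture between 0.028 and 0.0306 m and linear speed of follower below 0.005 m/s and contact force between jaw and holder above 6 N and linear speed of holder below 0.01 m/s); the robot touches nothing.
It fails at once if the jaw squeezes the holder with more than 16 N (crank forced against the horn) (contact force between jaw and holder above 16 N).
It fails at once if a bystander is moved by more than 30 mm (distance of any of bottle, wheel, stone, screwdriver, wrench, brush, dish from where it was at the start of the episode above 0.03 m).
It also fails if it takes over 72 s, if anything falls off the work surface, if the arm or the gripper's body presses on something with over 40 N, if the wrist force passes 120 N, or if a joint passes its speed limit or range.

ROBOT

A 6-joint arm with a two-finger parallel gripper is mounted at the origin on the work surface. World frame = base frame: x ahead of the robot, y to its left, z up, the work surface at z = 0. Lengths are in m, angles in rad, forces in N, time in s.
With the tool pointing down it reaches from about 0.4 to 0.925 m from the base axis. Payload 3.4 kg.
Tool frame: the origin (TCP) lies at the very end of the fingers, on their centre line; the grasp point (between the pads) lies 19 mm behind it; z points along the fingers, y is the line along which they close (so a half turn about z gives the same grasp; the last joint's range is limited). The gripper opens to 85 mm and grips with 20 to 120 N. Pads are 22 mm wide; open, the fingers measure 114 mm over their backs; the gripper's body (76 mm by 85 mm) begins 54 mm behind the grasp point. The pads swing forward as they close: fully open they stand 13 mm farther back than shut.
Start: joints at [-1.312, 0.307, 1.506, -0, 1.328, -0.073], TCP at [0.188, -0.543, 0.231] pointing down, gripper open.
Joint ranges: [-3.12, 3.12], [-1.05, 2.28], [0.14, 2.33], [-1.42, 4.57], [0.1, 2.73], [-2.68, 2.68]. Speed limits (rad/s): [2.57, 2.57, 3.14, 3.14, 3.14, 3.14].

INTERFACE

Orientations are given as a unit quaternion [x, y, z, w].
In Python, from cell import read_state, camera, finish_job, trace, landmark_of gives the robot as it stands. The module is installed in compiled form; this text tells all that it offers.
- The arm moves only by the shell command python3 -m jog 'ROWS' [FORCE]. ROWS is a JSON object of lists of equal length, an entry for each row: "dp": the shift along the tool's x, y, z in m, a list of three; "turn": the turn, a rotation vector about the tool's x, y, z in degrees, a list of three; "jaw": the opening in per cent of the stroke, from 0 (shut) to 100 (fully open). In form: {"dp": [[x, y, z], ...], "turn": [[rx, ry, rz], ...], "jaw": [jaw, ...]}. A call has 1 to 12 rows; each row is the pose to reach, as a shift and turn from the pose commanded when the call began, along the tool's axes at that moment; what a row does not reach only later rows make up. A row lasts 1/8 s, in which the tool goes at most 62.5 mm and 10.7 degrees, less where a joint would pass 70% of its speed; a pose out of reach is approached as far as the arm can. A call with a gripper value outside its range is refused whole. The fingers move at their own pace and stop on an object; FORCE is the grip in N (left out, the last holds). Time passes only in rows, so rows that repeat a pose let the fingers close. It gives the time, the measured TCP pose, the force, the opening and the grip force at its end, in the units of the state.
- read_state(): the state, without advancing time (a new reading comes with each control period).
- camera(name): name is "scene" or "top"; returns a dict with "img" (384x512x3 uint8, red, green, blue), "z_map" (384x512 float32, m along the optical axis (not along the pixel's ray), 0 where there is no reading), "fx", "fy", "cx", "cy" (pixels), "dist" ([k1, k2, p1, p2, k3] as OpenCV has them; the pictures are not rectified), "world_from_camera" (4x4, takes a point from camera to world coordinates). Camera axes: x right, y up, looking along -z (the intrinsics and any distortion apply to the point x, -y, -z); pixel columns grow to the right and rows downward; lengths in m; the calibration is good to about 2 mm. A picture is of the moment at which its call begins.
- finish_job(): hands the job in; it is judged then, once.
Trained networks look in the newest picture that a camera, given by its name, has taken for a name from the list of things; names that differ only in an ending like _2 or _b are one class to them, and where a whole thing is asked for, a point or a joint stands for the part that bears it (a point fixed in the world has none). Each returns a list of dicts, best first, with "conf" (0 to 1); they miss things now and then, are a little off and sometimes report something else, mostly with a low value. They report only what shows in the picture. A call takes as long as a camera call. They do not tell look-alikes from the thing itself.
- trace(label, camera): "mask" (384x512 bool, what is visible of it).
- landmark_of(label, camera): "at" ([x, y, z] in m, in the coordinates of the camera as it stood for that picture, good to about 4 mm: a listed point, or the origin of a listed thing).
The state is a dict: "time": time; "joints": joint angles; "joint_vel": joint speeds; "joint_efforts": joint torques, N m; "tcp_pos": TCP position; "tool_rot": TCP orientation; "wrist_force": force on the tool from outside, world axes, zero at the start; "moment": the same for the moment, N m; "finger_gap": opening from 0.0 (shut) to 1.0 (fully open); "finger_force": force on a finger pad.
Only numpy, scipy, OpenCV 4.12 (cv2) and the standard library are available. Lean on these libraries where they do the work, as an engineer would, in place of code of your own. Each camera call takes 0.05 s, during which the arm holds its last target. There are 200 camera calls.

## Working session

There is one attempt and no reset: what is moved stays moved. The work goes in short steps, Python scripts to look and compute and a shell command to move; the robot and the scene stay as the last step left them, time stands still between calls to the robot, and variables do not carry over. Pictures are saved under pics/ and viewed, at most 10 in all, crops included, and the job is handed in when it is done.

```bash
mkdir -p pics
cat > h.py <<'E'
import numpy as np, cv2
from cell import *
def snap(n):
    c=camera(n); return c
def w(c,p):
    T=np.array(c["world_from_camera"]); return T[:3,:3]@np.asarray(p)+T[:3,3]
def px(c,P):
    T=np.array(c["world_from_camera"]); q=T[:3,:3].T@(np.asarray(P)-T[:3,3]); q=np.array([q[0],-q[1],-q[2]])
    K=np.array([[c["fx"],0,c["cx"]],[0,c["fy"],c["cy"]],[0,0,1.]])
    return cv2.projectPoints(q.reshape(1,1,3),np.zeros(3),np.zeros(3),K,np.array(c["dist"],float))[0].ravel()
def cloud(c,mask=None):
    z=c["z_map"]; m=(z>0) if mask is None else (mask&(z>0))
    v,u=np.nonzero(m); K=np.array([[c["fx"],0,c["cx"]],[0,c["fy"],c["cy"]],[0,0,1.]])
    n=cv2.undistortPoints(np.stack([u,v],1).astype(float).reshape(-1,1,2),K,np.array(c["dist"],float)).reshape(-1,2)
    d=z[v,u]; P=np.stack([n[:,0]*d,-n[:,1]*d,-d],1); T=np.array(c["world_from_camera"])
    return P@T[:3,:3].T+T[:3,3],np.stack([u,v],1)
E
python3 - <<'E'
from h import *
np.set_printoptions(precision=4,suppress=True)
ims=[]
for n in ["scene","top"]:
    c=snap(n); ims.append(c["img"]); print(n,c["fx"],c["dist"],np.array(c["world_from_camera"]))
    for l in ["holder","fixture","channel","knob_grip","crank","follower","jaw","bottle","wheel","stone","screwdriver","wrench","brush","dish"]:
        for r in landmark_of(l,n)[:4]:
            P=w(c,r["at"]); print(n,l,round(r["conf"],2),P,px(c,P).round())
    cv2.imwrite(f"pics/{n}0.png",c["img"][...,::-1])
print(read_state())
E
```

```text
scene 478.7280933710373 [-0.0656  0.      0.      0.      0.    ] [[ 0.2639 -0.5583  0.7865  1.6445]
 [ 0.9645  0.1622 -0.2084 -0.2632]
 [-0.0112  0.8136  0.5813  0.8766]
 [ 0.      0.      0.      1.    ]]
scene holder 0.9 [0.5038 0.2641 0.002 ] [328. 189.]
scene holder 0.88 [ 0.2523  0.3744 -0.0007] [330. 146.]
scene holder 0.72 [0.6662 0.4115 0.0013] [394. 211.]
scene holder 0.68 [ 0.3238 -0.1866  0.0002] [178. 181.]
scene channel 0.94 [0.5409 0.0208 0.0077] [257. 207.]
scene channel 0.53 [ 0.5375 -0.008   0.0136] [247. 206.]
scene channel 0.27 [ 0.5396 -0.115   0.0193] [212. 212.]
scene knob_grip 0.53 [ 0.4889 -0.086   0.0568] [217. 190.]
scene crank 0.83 [ 0.5365 -0.1254  0.0019] [208. 216.]
scene follower 0.53 [ 0.542  -0.1144  0.0187] [212. 212.]
scene jaw 0.56 [ 0.5409 -0.0064  0.0131] [248. 207.]
scene bottle 0.66 [ 0.3505 -0.3804  0.0005] [118. 195.]
scene wheel 0.77 [ 0.8098  0.029  -0.001 ] [287. 270.]
scene wheel 0.15 [ 0.4903 -0.0854  0.0571] [218. 190.]
scene stone 0.83 [ 0.7445  0.2616 -0.0008] [359. 238.]
scene screwdriver 0.51 [ 0.5268 -0.3915  0.0014] [116. 230.]
s
[... 1352 characters left out ...]
83 [ 0.5187 -0.3938  0.0001] [393. 205.]
top wrench 0.65 [ 0.4696  0.4813 -0.    ] [119. 216.]
top brush 0.72 [ 0.7502 -0.2587 -0.0015] [351. 133.]
top dish 0.9 [0.3543 0.2257 0.0029] [198. 253.]
{'time': 1.5, 'joints': array([-1.3115,  0.3068,  1.5064,  0.    ,  1.3284, -0.0735]), 'joint_vel': array([ 0.001 ,  0.0008, -0.0013,  0.0011,  0.0002,  0.0002]), 'joint_efforts': array([ -0.0003, -45.747 , -25.2329,  -0.0002,   0.0008,   0.    ]), 'tcp_pos': array([ 0.1878, -0.5435,  0.2313]), 'tool_rot': array([ 0.9862,  0.1656,  0.    , -0.    ]), 'wrist_force': array([-0.891 ,  0.0161, -0.18  ]), 'moment': array([ 0.0272,  0.0073, -0.0047]), 'finger_force': 0.0, 'finger_gap': 1.0005332610437117}
```

Run:
```python
import cv2
a=cv2.imread("pics/scene0.png");a=a[100:330,80:440];cv2.imwrite("pics/sceneC.png",cv2.resize(a,None,fx=2.2,fy=2.2,interpolation=cv2.INTER_CUBIC))
a=cv2.imread("pics/top0.png")[90:320,80:440];cv2.imwrite("pics/topC.png",cv2.resize(a,None,fx=2.2,fy=2.2,interpolation=cv2.INTER_CUBIC))
```

```text
(no output)
```

View pics/sceneC.png

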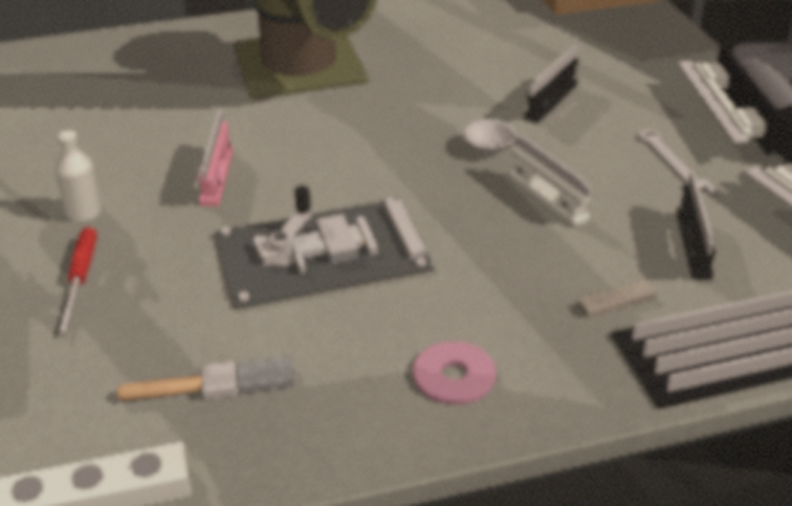

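View pics/topC.png

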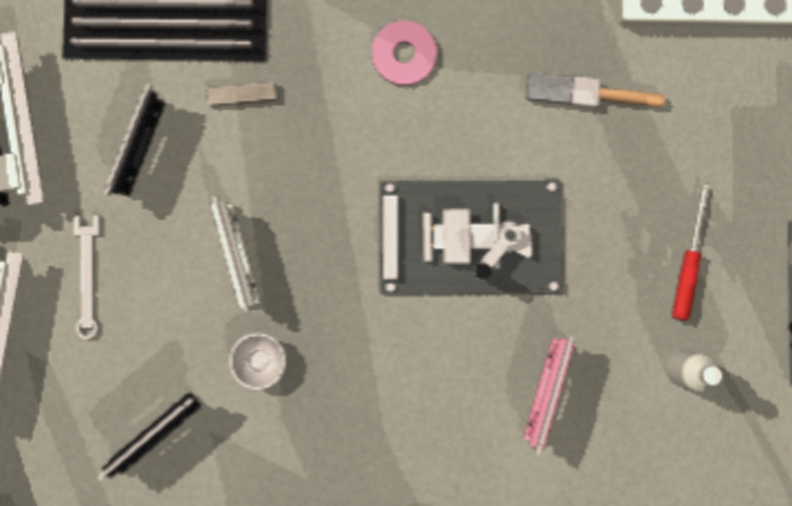

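Candidates for the runner, in full top-image pixels:
- White (187,206), which is my choice: it is white and lies loose on the bench.
- Black (143,155), black (150,287) and pink (327,267) are look-alikes.
- The white bars at the left edge (about 85,150 and 82,215) stand off the work area.

The fixture is centred at about (295,198) and its crank knob at (299,211).

Next I check the choice in a close crop and measure from both views.

Run:
```python
from h import *
np.set_printoptions(precision=4,suppress=True)
crops=[]
for n in ["top","scene"]:
    c=snap(n); P,uv=cloud(c)
    q=px(c,[.504,.264,.03]).astype(int); crops.append(cv2.resize(c["img"][q[1]-45:q[1]+45,q[0]-60:q[0]+60],(480,360),interpolation=cv2.INTER_CUBIC))
    near=(abs(P[:,0]-.504)<.11)&(abs(P[:,1]-.264)<.06)&(P[:,2]>.012)&~(np.hypot(P[:,0]-.356,P[:,1]-.227)<.055)
    H=P[near]; print(n,"holder pts",len(H),"zmax pct",np.percentile(H[:,2],[50,90,98]))
    for a,b in [(.058,.08),(.012,.05)]:
        S=H[(H[:,2]>a)&(H[:,2]<b)]
        if len(S)<10: continue
        (cx,cy),(ww,hh),an=cv2.minAreaRect((S[:,:2]*1000).astype(np.float32)); vx,vy,x0,y0=cv2.fitLine((S[:,:2]).astype(np.float32),cv2.DIST_HUBER,0,.001,.001).ravel()
        print(a,b,len(S),"rect c",cx,cy,ww,hh,"dir deg",np.degrees(np.arctan2(vy,vx)),"mean",S.mean(0))
    # fixture: dark plate, fixed jaw
    near=(abs(P[:,0]-.537)<.08)&(abs(P[:,1]-.033)<.02)&(P[:,2]>.015)
    F=P[near]; (cx,cy),(ww,hh),an=cv2.minAreaRect((F[:,:2]*1000).astype(np.float32)); vx,vy,*_=cv2.fitLine(F[:,:2].astype(np.float32),cv2.DIST_HUBER,0,.001,.001).ravel()
    print("fixed jaw",len(F),cx,cy,ww,hh,np.degrees(np.arctan2(vy,vx)),F.mean(0))
    for l in ["fixture"]:
        for m in trace(l,n)[:1]:
            M,_=cloud(c,m["mask"]); M=M[(M[:,2]<.013)&(M[:,2]>.003)]; r=cv2.minAreaRect((M[:,:2]*1000).astype(np.float32)); print("plate",r,m["conf"],M[:,2].mean())
    kn=P[(np.hypot(P[:,0]-.49,P[:,1]+.086)<.03)&(P[:,2]>.062)]; print("knob",len(kn),kn.mean(0),kn[:,2].max())
    bz=P[(abs(P[:,0]-.65)<.03)&(abs(P[:,1]+.05)<.1)]; print("bench z",np.median(bz[:,2]))
    for l in ["holder"]:
        print([ (w(c,r["at"]),r["conf"]) for r in landmark_of(l,n) if np.hypot(*(w(c,r["at"])[:2]-[.504,.264]))<.05])
cv2.imwrite("pics/hold1.png",np.hstack(crops)[...,::-1][:, :, :][::1])
a=np.hstack(crops); cv2.imwrite("pics/hold1.png",cv2.resize(a,(800,300))[...,::-1])
```

```text
top holder pts 444 zmax pct [0.0509 0.0705 0.0742]
0.058 0.08 105 rect c 504.0866394042969 264.6174621582031 165.38296508789062 4.88046932220459 dir deg 17.05448 mean [0.5049 0.2645 0.069 ]
0.012 0.05 192 rect c 503.8898620605469 264.9002990722656 154.6552734375 30.533428192138672 dir deg 16.736917 mean [0.5073 0.2593 0.0342]
fixed jaw 217 537.190673828125 42.96961975097656 32.328346252441406 148.1708221435547 0.6336748 [0.5328 0.0433 0.0208]
plate ((536.3085327148438, -72.99946594238281), (163.48207092285156, 267.9223937988281), 0.8859694004058838) 0.6 0.0077791380000965474
knob 39 [ 0.4864 -0.0861  0.0731] 0.07809186882283359
bench z -0.0005244501907564203
[(array([ 0.5062,  0.266 , -0.0022]), 0.59)]
scene holder pts 671 zmax pct [0.0465 0.0674 0.0716]
0.058 0.08 162 rect c 509.48175048828125 264.49737548828125 165.7190704345703 12.283243179321289 dir deg 17.35208 mean [0.5132 0.2644 0.0658]
0.012 0.05 380 rect c 511.6886901855469 261.8053894042969 156.88681030273438 28.540103912353516 dir deg 18.154568 mean [0.5191 0.2602 0.0296]
fixed jaw 174 539.7540283203125 42.682411193847656 123.41476440429688 20.566118240356445 1.2609965 [0.5425 0.0423 0.0201]
plate ((542.3269653320312, -75.06687927246094), (172.1385498046875, 264.07293701171875), 1.8620176315307617) 0.65 0.007299212562534283
knob 42 [ 0.4951 -0.0872  0.0701] 0.07811935839871198
bench z -0.0008961931901542153
[(array([0.5037, 0.2644, 0.0016]), 0.9)]
```

View pics/hold1.png

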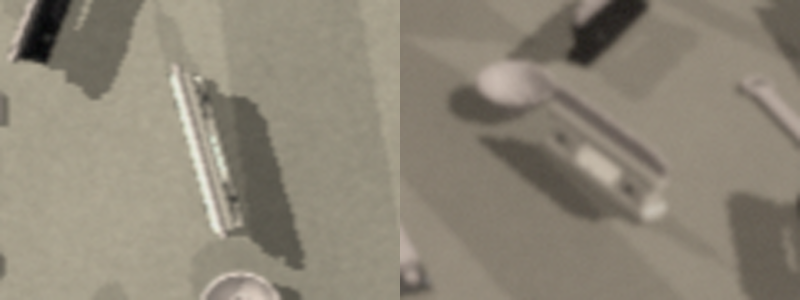

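The crop confirms it: left panel, white holder with steel on top at about (205,150), upright on the bench; the dish is at (240,290), just off its end. Now I work out the approach rows.

```bash
cat >> h.py <<'E'
from scipy.spatial.transform import Rotation as Ro
def plan(*tg):
    s=read_state(); R=Ro.from_quat(s["tool_rot"]); x=R.as_matrix()[:,0]
    print("t",round(s["time"],2),"tcp",np.round(s["tcp_pos"],4),"xyaw",round(np.degrees(np.arctan2(x[1],x[0])),2),"F",np.round(s["wrist_force"],2),"gap",round(s["finger_gap"],3),"q6",round(s["joints"][5],2),"zax",R.as_matrix()[:,2].round(3))
    for t in tg: print(t,"->",np.round(R.inv().apply(np.array(t)-s["tcp_pos"]),4))
E
python3 - <<'E'
from h import *
plan([.45,-.2,.23],[.504,.2645,.15],[.504,.2645,.024])
c=snap("top");P,_=cloud(c);F=P[(abs(P[:,0]-.537)<.05)&(abs(P[:,1]-.015)<.06)&(P[:,2]>.0165)&(P[:,2]<.026)]
print(np.histogram(F[:,1],np.arange(-.045,.08,.0025)))
E
```

```text
t 1.8 tcp [ 0.1878 -0.5435  0.2313] xyaw 19.07 F [1.2  0.24 0.15] gap 1.001 q6 -0.07 zax [-0.  0. -1.]
[0.45, -0.2, 0.23] -> [ 0.36   -0.239   0.0013]
[0.504, 0.2645, 0.15] -> [ 0.5628 -0.6603  0.0813]
[0.504, 0.2645, 0.024] -> [ 0.5628 -0.6603  0.2073]
(array([ 7,  4,  4,  8,  4,  7,  3,  8, 11,  7,  2, 10,  6, 21, 18, 17,  0,
        0,  0,  1,  0,  0,  0,  0,  0,  0,  0,  0,  0,  0,  0,  3, 26, 30,
       23, 16, 17, 25, 31,  0,  0,  0,  0,  0,  0,  0,  0,  0,  0]), array([-4.50000000e-02, -4.25000000e-02, -4.00000000e-02, -3.75000000e-02,
       -3.50000000e-02, -3.25000000e-02, -3.00000000e-02, -2.75000000e-02,
       -2.50000000e-02, -2.25000000e-02, -2.00000000e-02, -1.75000000e-02,
       -1.50000000e-02, -1.25000000e-02, -1.00000000e-02, -7.50000000e-03,
       -5.00000000e-03, -2.50000000e-03,  4.16333634e-17,  2.50000000e-03,
        5.00000000e-03,  7.50000000e-03,  1.00000000e-02,  1.25000000e-02,
        1.50000000e-02,  1.75000000e-02,  2.00000000e-02,  2.25000000e-02,
        2.50000000e-02,  2.75000000e-02,  3.00000000e-02,  3.25000000e-02,
        3.50000000e-02,  3.75000000e-02,  4.00000000e-02,  4.25000000e-02,
        4.50000000e-02,  4.75000000e-02,  5.00000000e-02,  5.25000000e-02,
        5.50000000e-02,  5.75000000e-02,  6.00000000e-02,  6.25000000e-02,
        6.50000000e-02,  6.75000000e-02,  7.00000000e-02,  7.25000000e-02,
        7.50000000e-02,  7.75000000e-02]))
```

```bash
python3 -m jog '{"dp":[[0.36,-0.24,0],[0.36,-0.24,0],[0.36,-0.24,0],[0.36,-0.24,0],[0.36,-0.24,0],[0.36,-0.24,0],[0.36,-0.24,0],[0.36,-0.24,0]],"turn":[[0,0,2],[0,0,2],[0,0,2],[0,0,2],[0,0,2],[0,0,2],[0,0,2],[0,0,2]],"jaw":[100,100,100,100,100,100,100,100]}' 40
python3 -c "
from h import *
plan([.504,.2645,.15])"
```

```text
time: 2.85
tcp_pos: [0.4518, -0.1958, 0.2315]
tool_rot: [0.988, 0.151, 0.001, -0.0]
wrist_force: [0.2, -0.3, -0.9]
finger_gap: 1.003
finger_force: 0.0
t 2.85 tcp [ 0.4518 -0.1958  0.2315] xyaw 17.43 F [ 0.18 -0.3  -0.94] gap 1.003 q6 0.77 zax [ 0.001  0.001 -1.   ]
[0.504, 0.2645, 0.15] -> [ 0.1875 -0.4235  0.0819]
```

```bash
python3 -m jog '{"dp":[[0.187,-0.424,0.08],[0.187,-0.424,0.08],[0.187,-0.424,0.08],[0.187,-0.424,0.08],[0.187,-0.424,0.08],[0.187,-0.424,0.08],[0.187,-0.424,0.08],[0.187,-0.424,0.08],[0.187,-0.424,0.08],[0.187,-0.424,0.08],[0.187,-0.424,0.08]],"turn":[[0,0,0],[0,0,0],[0,0,0],[0,0,0],[0,0,0],[0,0,0],[0,0,0],[0,0,0],[0,0,0],[0,0,0],[0,0,0]],"jaw":[100,100,100,100,100,100,100,100,100,100,100]}'
python3 -c "
from h import *
plan([.504,.2645,.024])"
```

```text
time: 4.22
tcp_pos: [0.5041, 0.2595, 0.1516]
tool_rot: [0.989, 0.147, -0.0, 0.0]
wrist_force: [-0.4, 0.1, -1.0]
finger_gap: 0.996
finger_force: 0.0
t 4.22 tcp [0.5041 0.2595 0.1516] xyaw 16.96 F [-0.37  0.07 -1.03] gap 0.996 q6 1.68 zax [ 0. -0. -1.]
[0.504, 0.2645, 0.024] -> [ 0.0014 -0.0049  0.1276]
```

```bash
python3 -m jog '{"dp":[[0.0015,-0.005,0.05],[0.0015,-0.005,0.09],[0.0015,-0.005,0.11],[0.0015,-0.005,0.127],[0.0015,-0.005,0.127],[0.0015,-0.005,0.127],[0.0015,-0.005,0.127],[0.0015,-0.005,0.127],[0.0015,-0.005,0.127],[0.0015,-0.005,0.127],[0.0015,-0.005,0.127]],"turn":[[0,0,0],[0,0,0],[0,0,0],[0,0,0],[0,0,0],[0,0,0],[0,0,0],[0,0,0],[0,0,0],[0,0,0],[0,0,0]],"jaw":[100,100,100,100,100,0,0,0,0,0,0]}' 45
python3 -c "
from h import *
plan()"
```

```text
time: 5.6
tcp_pos: [0.5043, 0.2665, 0.0249]
tool_rot: [0.989, 0.148, 0.0, -0.0]
wrist_force: [-0.5, -1.9, 5.5]
finger_gap: 0.225
finger_force: 47.7
t 5.6 tcp [0.5043 0.2665 0.0249] xyaw 17.08 F [-0.53 -1.94  5.5 ] gap 0.225 q6 1.69 zax [ 0.001  0.    -1.   ]
```

```bash
python3 -m jog '{"dp":[[0,0,-0.01],[0,0,-0.04],[0,0,-0.08],[0,0,-0.08],[0,0,-0.08]],"turn":[[0,0,0],[0,0,0],[0,0,0],[0,0,8],[0,0,16]],"jaw":[0,0,0,0,0]}' 45
python3 -c "
from h import *
plan([.537,.0155,.105])"
```

```text
time: 6.22
tcp_pos: [0.5038, 0.2665, 0.1051]
tool_rot: [1.0, 0.007, 0.0, -0.0]
wrist_force: [-0.0, 0.2, -2.4]
finger_gap: 0.225
finger_force: 47.2
t 6.22 tcp [0.5038 0.2665 0.1051] xyaw 0.81 F [-0.01  0.18 -2.38] gap 0.225 q6 1.97 zax [ 0.  0. -1.]
[0.537, 0.0155, 0.105] -> [ 0.0297  0.2515 -0.    ]
```

```bash
python3 -m jog '{"dp":[[0.005,0.04,0],[0.01,0.09,0],[0.017,0.14,0],[0.024,0.19,0],[0.029,0.23,0],[0.03,0.2515,0],[0.03,0.2515,0],[0.03,0.2515,0]],"turn":[[0,0,0],[0,0,0],[0,0,0],[0,0,0],[0,0,0],[0,0,0],[0,0,0],[0,0,0]],"jaw":[0,0,0,0,0,0,0,0]}' 45
python3 - <<'E'
from h import *
np.set_printoptions(precision=4,suppress=True)
plan([.537,.0155,.034])
for n in ["top","scene"]:
    c=snap(n); P,_=cloud(c)
    for r in landmark_of("holder",n): 
        p=w(c,r["at"])
        if abs(p[0]-.537)<.1 and abs(p[1])<.1: print(n,p,r["conf"])
    for m in trace("holder",n):
        M,_=cloud(c,m["mask"])
        if np.hypot(*(np.median(M[:,:2],0)-[.537,.015]))<.06:
            for a,b in [(.135,.16),(.07,.096)]:
                S=M[(M[:,2]>a)&(M[:,2]<b)]
                if len(S)>15:
                    v=cv2.fitLine(S[:,:2].astype(np.float32),cv2.DIST_HUBER,0,.001,.001).ravel();print(n,a,len(S),cv2.minAreaRect((S[:,:2]*1000).astype(np.float32)),np.degrees(np.arctan(v[1]/v[0])),S.mean(0))
    q=px(c,[.537,.0,.08]).astype(int); cv2.imwrite(f"pics/carry_{n}.png",cv2.resize(c["img"][q[1]-60:q[1]+60,q[0]-70:q[0]+70],(420,360))[...,::-1])
cv2.imwrite("pics/carry.png",np.hstack([cv2.imread(f"pics/carry_{n}.png") for n in("top","scene")])[:,:800])
E
```

```text
time: 7.22
tcp_pos: [0.5381, 0.0161, 0.1041]
tool_rot: [1.0, 0.009, -0.0, -0.0]
wrist_force: [0.4, 0.3, -2.6]
finger_gap: 0.224
finger_force: 47.2
t 7.22 tcp [0.5381 0.0161 0.1041] xyaw 1.05 F [ 0.36  0.33 -2.58] gap 0.224 q6 1.5 zax [-0.001  0.001 -1.   ]
[0.537, 0.0155, 0.034] -> [-0.0011  0.0006  0.0701]
top [0.5394 0.016  0.0759] 0.68
scene [0.5371 0.0157 0.0788] 0.69
scene 0.135 86 ((576.1849975585938, 14.495659828186035), (108.0993881225586, 13.810362815856934), 4.322012424468994) 1.3872077 [0.5797 0.0171 0.1451]
scene 0.07 119 ((547.9384765625, 9.823984146118164), (150.9177703857422, 25.17502212524414), 4.8079962730407715) 5.207769 [0.574  0.0088 0.091 ]
```

View pics/carry.png

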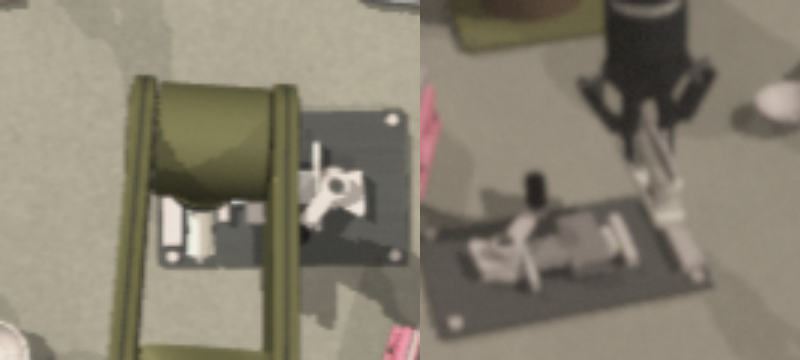

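The picture shows the runner held upright over the channel (left panel about (200,230), right panel about (665,180)), parallel to the fixed jaw. I lower it.

```bash
python3 -m jog '{"dp":[[0,0.0005,0.03],[0,0.0005,0.05],[0,0.0005,0.06],[0,0.0005,0.065],[0,0.0005,0.068],[0,0.0005,0.07],[0,0.0005,0.07]],"turn":[[0,0,0],[0,0,0],[0,0,0],[0,0,0],[0,0,0],[0,0,0],[0,0,0]],"jaw":[0,0,0,0,0,0,0]}' 45
python3 -c "
from h import *
plan()"
```

```text
time: 8.4
tcp_pos: [0.5389, 0.015, 0.0346]
tool_rot: [1.0, 0.009, 0.0, 0.0]
wrist_force: [-0.4, 0.2, -2.1]
finger_gap: 0.228
finger_force: 47.1
t 8.4 tcp [0.5389 0.015  0.0346] xyaw 1.07 F [-0.44  0.23 -2.1 ] gap 0.228 q6 1.5 zax [ 0.001 -0.    -1.   ]
```

```bash
python3 -m jog '{"dp":[[0,0,0.001],[0,0,0.002],[0,0,0.002],[0,0,0.002]],"turn":[[0,0,0],[0,0,0],[0,0,0],[0,0,0]],"jaw":[0,0,0,0]}' 45
```

```text
time: 8.9
tcp_pos: [0.5389, 0.0149, 0.0329]
tool_rot: [1.0, 0.009, 0.0, 0.0]
wrist_force: [-0.9, -0.8, 6.6]
finger_gap: 0.228
finger_force: 47.6
```

```bash
python3 -m jog '{"dp":[[0,0,0],[0,0,0],[0,0,0],[0,0,0],[0,0,-0.02],[0,0,-0.06],[0,0,-0.11],[0,0,-0.11]],"turn":[[0,0,0],[0,0,0],[0,0,0],[0,0,0],[0,0,0],[0,0,0],[0,0,0],[0,0,0]],"jaw":[70,70,70,70,70,70,70,70]}'
python3 - <<'E'
from h import *
plan([.49,-.086,.14])
c=snap("scene")
for l in ["holder","channel","follower","knob_grip","crank","jaw"]:
    for r in landmark_of(l,"scene")[:5]:
        p=w(c,r["at"])
        if abs(p[0]-.537)<.1 and abs(p[1]+.05)<.12: print(l,p.round(4),r["conf"])
q=px(c,[.537,-.04,.04]).astype(int); cv2.imwrite("pics/placed.png",cv2.resize(c["img"][q[1]-45:q[1]+45,q[0]-60:q[0]+60],(640,480),interpolation=cv2.INTER_CUBIC)[...,::-1])
E
```

```text
time: 9.9
tcp_pos: [0.5421, 0.0149, 0.1464]
tool_rot: [1.0, 0.009, 0.005, 0.0]
wrist_force: [0.6, -0.1, 0.6]
finger_gap: 0.699
finger_force: 0.0
t 9.9 tcp [0.5421 0.0149 0.1464] xyaw 1.07 F [ 0.6  -0.06  0.61] gap 0.699 q6 1.5 zax [ 0.009 -0.    -1.   ]
[0.49, -0.086, 0.14] -> [-0.054   0.0999  0.006 ]
holder [0.5401 0.0153 0.0082] 0.71
channel [0.5372 0.0205 0.0068] 0.73
channel [ 0.5415 -0.1247  0.0026] 0.16
follower [ 0.5429 -0.1131  0.0202] 0.69
crank [ 5.384e-01 -1.264e-01 -1.000e-04] 0.81
jaw [ 0.5377 -0.0062  0.0154] 0.51
```

View pics/placed.png

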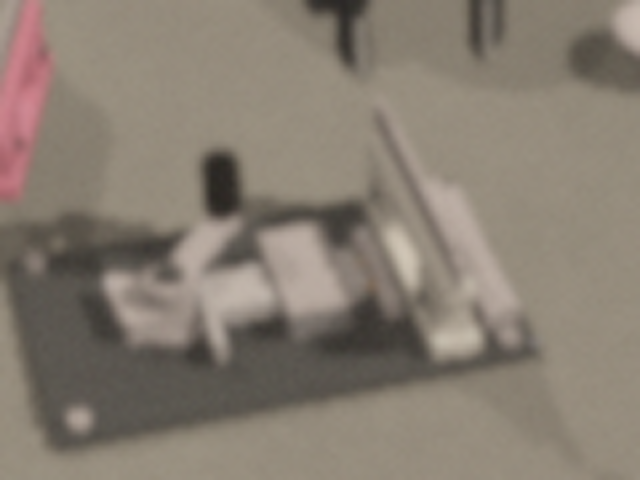

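The runner stands upright in the channel (steel at about (420,200)), with the fingers clear and the jaw open. The landmarks agree: about 0 to 3 mm in x, −5 mm in y. Next, the knob.

```bash
python3 -m jog '{"dp":[[-0.026,0.05,0],[-0.052,0.0995,0],[-0.052,0.0995,0],[-0.052,0.0995,0.04],[-0.052,0.0995,0.075],[-0.052,0.0995,0.098],[-0.052,0.0995,0.098],[-0.052,0.0995,0.098],[-0.052,0.0995,0.098],[-0.052,0.0995,0.098],[-0.052,0.0995,0.098],[-0.052,0.0995,0.098]],"turn":[[0,0,0],[0,0,0],[0,0,0],[0,0,0],[0,0,0],[0,0,0],[0,0,0],[0,0,0],[0,0,0],[0,0,0],[0,0,0],[0,0,0]],"jaw":[70,70,70,70,70,70,70,20,20,20,20,20]}' 20
python3 - <<'E'
from h import *
plan()
E
```

```text
time: 11.75
tcp_pos: [0.4896, -0.0857, 0.0454]
tool_rot: [1.0, 0.009, 0.001, 0.0]
wrist_force: [1.7, 0.4, 6.7]
finger_gap: 0.25
finger_force: 21.5
t 11.75 tcp [ 0.4896 -0.0857  0.0454] xyaw 1.06 F [1.75 0.45 6.72] gap 0.25 q6 1.29 zax [ 0.003 -0.001 -1.   ]
```

```bash
cat >> h.py <<'E'
C=np.array([.538,-.126]); r=.065
def feel():
    s=read_state(); d=s["tcp_pos"][:2]-C; th=np.arctan2(d[1],d[0])%(2*np.pi); rr=d/np.hypot(*d); t=np.array([-rr[1],rr[0]]); F=s["wrist_force"]
    print("t %.2f th %.3f rad  r %.4f  resist %.1f  radial(out) %.1f fz %.1f gap %.3f ff %.1f"%(s["time"],th,np.hypot(*d),-F[:2]@t,F[:2]@rr,F[2],s["finger_gap"],s["finger_force"]))
    return th
def circ(step,n,cor=0):
    s=read_state(); th=feel(); R=Ro.from_quat(s["tool_rot"]).inv()
    for i in range(1,n+1):
        a=th+step*i; p=np.r_[C+r*np.array([np.cos(a),np.sin(a)]),s["tcp_pos"][2]]
        print(round(a,3),R.apply(p-s["tcp_pos"]).round(4)[:2])
E
python3 -c "
from h import *
circ(.1,8)"
```

```text
t 11.75 th 2.447 rad  r 0.0629  resist 1.5  radial(out) -1.1 fz 6.7 gap 0.250 ff 21.5
2.547 [-0.0056  0.0038]
2.647 [-0.009   0.0093]
2.747 [-0.0119  0.0151]
2.847 [-0.0142  0.0211]
2.947 [-0.0159  0.0274]
3.047 [-0.017   0.0338]
3.147 [-0.0174  0.0403]
3.247 [-0.0172  0.0468]
```

```bash
sed -i 's/C=np.array(.*); r/C=np.array([.539,-.127]); r/' h.py
python3 -m jog '{"dp":[[0,0,-0.002],[-0.0042,0.0046,-0.002],[-0.0075,0.0098,-0.002],[-0.0105,0.0152,-0.002],[-0.0105,0.0152,-0.002]],"turn":[[0,0,0],[0,0,0],[0,0,0],[0,0,0],[0,0,0]],"jaw":[20,20,20,20,20]}' 20
python3 -c "
from h import *
circ(.1,10)"
```

```text
time: 12.38
tcp_pos: [0.4799, -0.1019, 0.0457]
tool_rot: [1.0, 0.009, 0.001, 0.001]
wrist_force: [4.9, -3.0, -11.1]
finger_gap: 0.249
finger_force: 21.4
t 12.38 th 2.740 rad  r 0.0642  resist -0.9  radial(out) -5.7 fz -11.1 gap 0.249 ff 21.4
2.84 [-0.0031  0.0057]
2.94 [-0.0048  0.012 ]
3.04 [-0.0059  0.0184]
3.14 [-0.0063  0.0249]
3.24 [-0.0061  0.0314]
3.34 [-0.0053  0.0378]
3.44 [-0.0038  0.0441]
3.54 [-0.0017  0.0503]
3.64 [0.001  0.0562]
3.74 [0.0043 0.0618]
```

```bash
sed -i 's/C=np.array(.*); r/C=np.array([.5395,-.127]); r/' h.py
python3 -m jog '{"dp":[[-0.002,0.0055,0.0012],[-0.0035,0.0118,0.0012],[-0.0046,0.0182,0.0012],[-0.005,0.0247,0.0012],[-0.0048,0.0312,0.0012],[-0.004,0.0376,0.0012],[-0.0025,0.0439,0.0012],[-0.0025,0.0439,0.0012]],"turn":[[0,0,0],[0,0,0],[0,0,0],[0,0,0],[0,0,0],[0,0,0],[0,0,0],[0,0,0]],"jaw":[20,20,20,20,20,20,20,20]}' 20
python3 -c "
from h import *
circ(.1,8)"
```

```text
time: 13.38
tcp_pos: [0.4775, -0.1453, 0.0455]
tool_rot: [1.0, 0.009, 0.001, 0.0]
wrist_force: [5.5, 0.8, 1.4]
finger_gap: 0.251
finger_force: 22.6
t 13.38 th 3.429 rad  r 0.0647  resist -0.8  radial(out) -5.5 fz 1.4 gap 0.251 ff 22.6
3.529 [0.0017 0.0063]
3.629 [0.0044 0.0122]
3.729 [0.0076 0.0178]
3.829 [0.0114 0.0231]
3.929 [0.0157 0.028 ]
4.029 [0.0204 0.0324]
4.129 [0.0256 0.0364]
4.229 [0.0311 0.0398]
```

```bash
python3 -m jog '{"dp":[[0.003,0.0063,0],[0.0059,0.0122,0],[0.0091,0.0178,0],[0.0091,0.0178,0]],"turn":[[0,0,0],[0,0,0],[0,0,0],[0,0,0]],"jaw":[20,20,20,20]}' 20
python3 -c "
from h import *
from scipy.optimize import least_squares as L
Q=np.array([[.4896,-.0857],[.4799,-.1019],[.4775,-.1453],read_state()['tcp_pos'][:2]])
print(L(lambda c:np.hypot(*(Q-c).T)-.065,[.54,-.127]).x)
circ(.1,8)"
```

```text
time: 13.88
tcp_pos: [0.4857, -0.1629, 0.0454]
tool_rot: [1.0, 0.009, -0.0, 0.0]
wrist_force: [2.4, 0.0, 5.6]
finger_gap: 0.25
finger_force: 23.0
[ 0.53985985 -0.12694347]
t 13.88 th 3.729 rad  r 0.0647  resist -1.3  radial(out) -2.0 fz 5.6 gap 0.250 ff 23.0
3.829 [0.0035 0.0055]
3.929 [0.0078 0.0104]
4.029 [0.0125 0.0148]
4.129 [0.0177 0.0187]
4.229 [0.0232 0.0221]
4.329 [0.0291 0.025 ]
4.429 [0.0352 0.0272]
4.529 [0.0415 0.0288]
```

```bash
sed -i 's/C=np.array(.*); r/C=np.array([.5399,-.127]); r/' h.py
cat >> h.py <<'E'
def feel():
    A=[];fo=[]
    for i in range(4):
        s=read_state(); A.append(s["wrist_force"]); 
        if i<3:
            c=snap("scene"); L=[w(c,q["at"]) for q in landmark_of("follower","scene") if q["conf"]>.3]; L=[p for p in L if np.hypot(*(p[:2]-[.542,-.105]))<.03]; J=[w(c,q["at"])[1] for q in landmark_of("jaw","scene")[:1]]
            fo.append((round(L[0][1],4) if L else None, J[0].round(4) if J else None))
    F=np.mean(A,0); d=s["tcp_pos"][:2]-C; th=np.arctan2(d[1],d[0])%(2*np.pi); rr=d/np.hypot(*d); t=np.array([-rr[1],rr[0]])
    print("t %.2f th %.3f  r %.4f  resist %.1f (sd %.1f) radial(out) %.1f fz %.1f gap %.3f"%(s["time"],th,np.hypot(*d),-F[:2]@t,np.std(np.array(A)[:,:2]@t),F[:2]@rr,F[2],s["finger_gap"]),"foll y, jaw y",fo)
    return th
E
python3 -m jog '{"dp":[[0.004,0.0055,0],[0.0082,0.0104,0],[0.0082,0.0104,0]],"turn":[[0,0,0],[0,0,0],[0,0,0]],"jaw":[20,20,20]}' 20
python3 -c "
from h import *
circ(.1,5)"
```

```text
time: 14.25
tcp_pos: [0.4933, -0.1723, 0.0454]
tool_rot: [1.0, 0.009, -0.001, -0.0]
wrist_force: [0.4, 2.0, 8.2]
finger_gap: 0.253
finger_force: 23.2
t 14.70 th 3.909  r 0.0650  resist 1.2 (sd 0.1) radial(out) -1.5 fz 7.0 gap 0.246 foll y, jaw y [(np.float64(-0.1126), np.float64(-0.0076)), (np.float64(-0.1113), np.float64(-0.007)), (np.float64(-0.1151), np.float64(-0.0068))]
4.009 [0.0045 0.0043]
4.109 [0.0096 0.0084]
4.209 [0.0151 0.0119]
4.309 [0.0209 0.0149]
4.409 [0.0269 0.0172]
```

```bash
python3 -m jog '{"dp":[[0.0045,0.0043,0],[0.0096,0.0084,0],[0.0151,0.0119,0],[0.0151,0.0119,0]],"turn":[[0,0,0],[0,0,0],[0,0,0],[0,0,0]],"jaw":[20,20,20,20]}' 20
python3 -c "
from h import *
circ(.1,5)"
```

```text
time: 15.2
tcp_pos: [0.5073, -0.1833, 0.0453]
tool_rot: [1.0, 0.009, -0.002, -0.001]
wrist_force: [-2.9, 3.4, 10.0]
finger_gap: 0.248
finger_force: 23.4
t 15.65 th 4.183  r 0.0650  resist 3.6 (sd 0.7) radial(out) -1.7 fz 9.7 gap 0.246 foll y, jaw y [(None, np.float64(-0.0027)), (np.float64(-0.1061), np.float64(-0.0014)), (None, np.float64(0.0005))]
4.283 [0.0055 0.0029]
4.383 [0.0115 0.0054]
4.483 [0.0177 0.0073]
4.583 [0.0241 0.0086]
4.683 [0.0305 0.0092]
```

```bash
python3 -m jog '{"dp":[[0.0055,0.0029,-0.0005],[0.0115,0.0054,-0.001],[0.0115,0.0054,-0.001]],"turn":[[0,0,0],[0,0,0],[0,0,0]],"jaw":[20,20,20]}' 20
python3 -c "
from h import *
circ(.1,5)"
```

```text
time: 16.02
tcp_pos: [0.5178, -0.1881, 0.0454]
tool_rot: [1.0, 0.009, -0.003, -0.001]
wrist_force: [-3.3, 2.5, 4.6]
finger_gap: 0.249
finger_force: 23.0
t 16.48 th 4.397  r 0.0650  resist 4.4 (sd 0.3) radial(out) -1.2 fz 3.7 gap 0.251 foll y, jaw y [(np.float64(-0.1061), np.float64(0.0013)), (np.float64(-0.1057), np.float64(0.0008)), (np.float64(-0.1029), np.float64(0.2289))]
4.497 [0.0082 0.0025]
4.597 [0.0146 0.0037]
4.697 [0.021  0.0042]
4.797 [0.0275 0.0041]
4.897 [0.034  0.0034]
```

```bash
python3 -m jog '{"dp":[[0.0063,0.002,0],[0.0126,0.0034,0],[0.0126,0.0034,0]],"turn":[[0,0,0],[0,0,0],[0,0,0]],"jaw":[20,20,20]}' 20
python3 -c "
from h import *
feel();circ(.1,3)"
```

```text
time: 16.85
tcp_pos: [0.5334, -0.1918, 0.0455]
tool_rot: [1.0, 0.009, -0.001, -0.001]
wrist_force: [-3.4, 4.1, 1.6]
finger_gap: 0.252
finger_force: 22.6
t 17.30 th 4.612  r 0.0651  resist 3.7 (sd 0.3) radial(out) -4.0 fz 0.9 gap 0.245 foll y, jaw y [(np.float64(-0.0996), np.float64(0.0039)), (np.float64(-0.102), np.float64(0.0003)), (np.float64(-0.0975), np.float64(0.003))]
t 17.75 th 4.612  r 0.0651  resist 3.5 (sd 0.1) radial(out) -3.9 fz 0.7 gap 0.248 foll y, jaw y [(np.float64(-0.1282), np.float64(0.0017)), (np.float64(-0.0995), np.float64(0.0026)), (np.float64(-0.0981), np.float64(0.0034))]
4.712 [0.0065 0.0004]
4.812 [0.013  0.0002]
4.912 [ 0.0194 -0.0007]
```

```bash
python3 -m jog '{"dp":[[0.0045,-0.0005,0],[0.0085,-0.0008,0],[0.0085,-0.0008,0]],"turn":[[0,0,0],[0,0,0],[0,0,0]],"jaw":[20,20,20]}' 20
python3 -c "
from h import *
feel()"
```

```text
time: 18.12
tcp_pos: [0.542, -0.192, 0.0455]
tool_rot: [1.0, 0.009, -0.001, 0.0]
wrist_force: [-4.9, 0.5, -1.0]
finger_gap: 0.247
finger_force: 22.5
t 18.57 th 4.746  r 0.0649  resist 3.9 (sd 0.6) radial(out) 0.5 fz -3.5 gap 0.245 foll y, jaw y [(np.float64(-0.101), None), (np.float64(-0.0967), np.float64(0.0041)), (np.float64(-0.0974), np.float64(0.0054))]
```

```bash
python3 -m jog '{"dp":[[0.005,-0.0003,0],[0.009,-0.0008,0.0005],[0.009,-0.0008,0.0005]],"turn":[[0,0,0],[0,0,0],[0,0,0]],"jaw":[20,20,20]}' 20
python3 -c "
from h import *
feel()"
```

```text
time: 18.95
tcp_pos: [0.5521, -0.1909, 0.0456]
tool_rot: [1.0, 0.009, 0.001, 0.0]
wrist_force: [-2.0, -1.9, -5.0]
finger_gap: 0.247
finger_force: 22.1
t 19.40 th 4.897  r 0.0649  resist 1.6 (sd 0.4) radial(out) 1.3 fz -5.8 gap 0.245 foll y, jaw y [(np.float64(-0.095), np.float64(0.0036)), (np.float64(-0.0982), np.float64(0.005)), (np.float64(-0.0926), np.float64(0.0024))]
```

```bash
python3 -m jog '{"dp":[[0.004,-0.001,0.0005],[0.0076,-0.002,0.001],[0.0076,-0.002,0.001]],"turn":[[0,0,0],[0,0,0],[0,0,0]],"jaw":[20,20,20]}' 20
python3 -c "
from h import *
feel()"
```

```text
time: 19.77
tcp_pos: [0.5604, -0.1887, 0.0455]
tool_rot: [1.0, 0.009, 0.001, 0.0]
wrist_force: [-1.4, -2.1, -0.2]
finger_gap: 0.25
finger_force: 22.5
t 20.23 th 5.028  r 0.0650  resist 0.5 (sd 0.9) radial(out) 1.3 fz 3.2 gap 0.251 foll y, jaw y [(np.float64(-0.0944), np.float64(0.002)), (np.float64(-0.0919), np.float64(0.0024)), (np.float64(-0.0958), np.float64(0.2265))]
```

```bash
python3 -m jog '{"dp":[[0.0032,-0.001,0],[0.0064,-0.0023,0],[0.0064,-0.0023,0]],"turn":[[0,0,0],[0,0,0],[0,0,0]],"jaw":[20,20,20]}' 20
python3 -c "
from h import *
feel()"
```

```text
time: 20.6
tcp_pos: [0.5663, -0.1865, 0.0454]
tool_rot: [1.0, 0.009, 0.001, 0.0]
wrist_force: [0.3, -0.2, 4.8]
finger_gap: 0.251
finger_force: 23.0
t 21.05 th 5.132  r 0.0651  resist -0.2 (sd 0.5) radial(out) 0.5 fz 5.4 gap 0.246 foll y, jaw y [(np.float64(-0.0935), np.float64(0.0022)), (np.float64(-0.0957), np.float64(0.03)), (np.float64(-0.0974), np.float64(0.0042))]
```

```bash
python3 -m jog '{"dp":[[0.003,-0.0013,-0.0005],[0.006,-0.0027,-0.0005],[0.006,-0.0027,-0.0005]],"turn":[[0,0,0],[0,0,0],[0,0,0]],"jaw":[20,20,20]}' 20
python3 -c "
from h import *
feel()"
```

```text
time: 21.42
tcp_pos: [0.5727, -0.1832, 0.0454]
tool_rot: [1.0, 0.009, 0.001, -0.0]
wrist_force: [2.2, -0.6, 4.3]
finger_gap: 0.248
finger_force: 22.9
t 21.88 th 5.229  r 0.0650  resist -2.7 (sd 0.7) radial(out) 1.5 fz 4.5 gap 0.249 foll y, jaw y [(np.float64(-0.0939), np.float64(0.0062)), (np.float64(-0.0965), np.float64(0.0034)), (None, np.float64(0.0024))]
```

```bash
python3 -m jog '{"dp":[[0.003,-0.0016,0],[0.0058,-0.0034,0],[0.0058,-0.0034,0]],"turn":[[0,0,0],[0,0,0],[0,0,0]],"jaw":[20,20,20]}' 20
python3 -c "
from h import *
feel()"
```

```text
time: 22.25
tcp_pos: [0.5775, -0.18, 0.0454]
tool_rot: [1.0, 0.009, 0.0, 0.0]
wrist_force: [3.8, -0.7, 5.6]
finger_gap: 0.249
finger_force: 23.0
t 22.70 th 5.331  r 0.0650  resist -2.5 (sd 0.5) radial(out) 2.2 fz 5.7 gap 0.252 foll y, jaw y [(np.float64(-0.0955), np.float64(0.0049)), (np.float64(-0.0962), np.float64(0.0028)), (np.float64(-0.0993), np.float64(0.0025))]
```

```bash
python3 -m jog '{"dp":[[0.0025,-0.0018,0],[0.0042,-0.003,0],[0.0042,-0.003,0]],"turn":[[0,0,0],[0,0,0],[0,0,0]],"jaw":[20,20,20]}' 20
python3 -c "
from h import *
feel()"
```

```text
time: 23.08
tcp_pos: [0.5818, -0.1767, 0.0454]
tool_rot: [1.0, 0.009, 0.001, -0.0]
wrist_force: [2.8, 0.6, 4.3]
finger_gap: 0.252
finger_force: 23.0
t 23.52 th 5.415  r 0.0650  resist -2.9 (sd 0.3) radial(out) 1.9 fz 5.1 gap 0.249 foll y, jaw y [(np.float64(-0.0984), np.float64(0.0046)), (None, np.float64(0.0058)), (np.float64(-0.0968), np.float64(0.2282))]
```

```bash
python3 -m jog '{"dp":[[0,0,0],[0,0,0],[0,0,0],[0,0,0],[0,0,0],[0,0,0],[0,0,-0.03],[0,0,-0.07],[0,0,-0.12],[0,0,-0.12]],"turn":[[0,0,0],[0,0,0],[0,0,0],[0,0,0],[0,0,0],[0,0,0],[0,0,0],[0,0,0],[0,0,0],[0,0,0]],"jaw":[80,80,80,80,80,80,80,80,80,80]}' 20
python3 - <<'E'
from h import *
plan()
for n in ["top","scene"]:
    for k in range(2):
        c=snap(n)
        for l in ["holder","channel","follower","crank","knob_grip","jaw"]:
            for r in landmark_of(l,n)[:5]:
                p=w(c,r["at"])
                if abs(p[0]-.537)<.1 and abs(p[1]+.07)<.14: print(n,l,p.round(4),round(r["conf"],2),"knob th %.2f"%(np.arctan2(*(p[:2]-C)[::-1])%6.283) if l=="knob_grip" else "")
q=px(c,[.537,-.07,.04]).astype(int); cv2.imwrite("pics/clamped.png",cv2.resize(c["img"][q[1]-45:q[1]+45,q[0]-60:q[0]+60],(640,480),interpolation=cv2.INTER_CUBIC)[...,::-1])
E
```

```text
time: 24.78
tcp_pos: [0.5845, -0.1779, 0.17]
tool_rot: [1.0, 0.009, 0.005, 0.002]
wrist_force: [-0.1, -0.4, -0.1]
finger_gap: 0.793
finger_force: 0.0
t 24.77 tcp [ 0.5845 -0.1779  0.17  ] xyaw 1.07 F [-0.12 -0.37 -0.06] gap 0.793 q6 1.19 zax [ 0.009 -0.004 -1.   ]
top holder [0.5405 0.0217 0.0074] 0.62 
top holder [0.533  0.0033 0.0157] 0.25 
top channel [0.5358 0.0194 0.0073] 0.69 
top follower [ 0.5377 -0.0996  0.0167] 0.78 
top follower [ 0.5399 -0.1261  0.0023] 0.69 
top crank [ 5.413e-01 -1.306e-01 -1.000e-04] 0.53 
top knob_grip [ 0.586  -0.171   0.0556] 0.64 knob th 5.52
top jaw [0.5378 0.0031 0.0159] 0.39 
top holder [0.5361 0.0193 0.0069] 0.58 
top channel [0.5375 0.0197 0.008 ] 0.67 
top follower [ 0.5401 -0.0991  0.0178] 0.7 
top crank [ 0.5377 -0.1308  0.0025] 0.67 
top knob_grip [ 0.587  -0.1712  0.0571] 0.56 knob th 5.53
top knob_grip [ 0.5381 -0.1249  0.0012] 0.31 knob th 2.29
top jaw [0.5365 0.0048 0.0143] 0.52 
scene holder [0.5384 0.0169 0.0058] 0.66 
scene channel [0.5368 0.0186 0.0073] 0.72 
scene follower [ 0.5441 -0.0988  0.0191] 0.71 
scene follower [0.5371 0.0052 0.0123] 0.61 
scene crank [ 5.379e-01 -1.269e-01  4.000e-04] 0.93 
scene crank [0.5381 0.0222 0.005 ] 0.4 
scene knob_grip [ 0.5884 -0.1718  0.0564] 0.88 knob th 5.54
scene holder [0.5354 0.0213 0.0101] 0.78 
scene channel [0.5398 0.0235 0.0082] 0.57 
scene follower [ 0.5412 -0.0958  0.02  ] 0.76 
scene crank [ 0.5359 -0.1278 -0.    ] 0.95 
scene knob_grip [ 0.5886 -0.1658  0.0579] 0.61 knob th 5.61
scene jaw [0.5411 0.006  0.0156] 0.44
```

View pics/clamped.png

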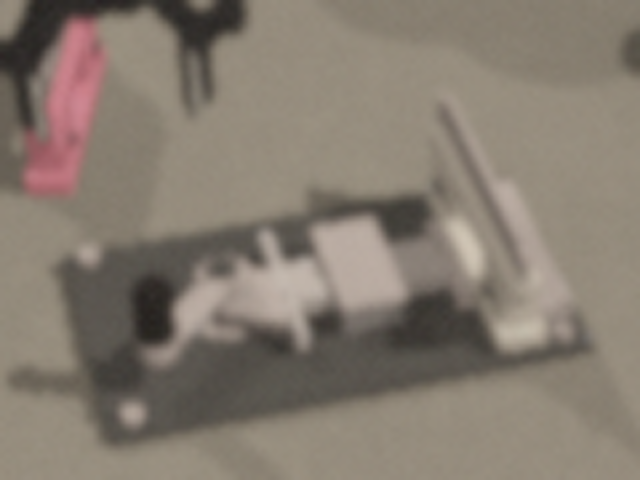

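The picture shows the runner upright against the fixed jaw (about (500,230)) with the jaw on it. After release the knob (at (155,310)) ran on by itself from 5.42 to about 5.53 rad, and the follower sits at about 29 mm. The fingers are clear, so I hand it in.

```bash
python3 -c "
from cell import *
print(finish_job(), read_state()['time'])"
```

```text
the job is handed in; nothing more can be done
the job is handed in; nothing more can be done
```

The runner stands clamped in the channel, steel edge up. The crank was let go with the follower settled in the cam's flat, and the job is handed in; no verdict was returned.

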